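Stir the deburring chips and lay the paddle on its rest

TASK

The deburring chips have settled in the metal bowl. Pick up the wooden paddle and, with its blade down among the chips, stir round the bowl for three or four full turns, either way, so that nearly all the chips are shifted from where they lay and none leaves the bowl; keep your fingers out of the chips and do not shove the bowl about. Then lower the paddle level into both notches of the raised two-post rest, about centred, and let go, leaving the other things on the bench alone.

Things in the scene. Friction and masses are not known exactly. Their poses are not given: they have to be found in the camera images.
- bowl: Round bare-metal bowl, loose, about 0.95 kg: 188 mm across the rim, 55 mm high, walls 4 mm, sloping out from a flat inner floor of about 144 mm diameter that lies 6 mm above the bench. Origin: centre of its underside; z up; it looks the same from all sides.
- paddle: Straight wooden stirring paddle, 200 mm long, about 60 g, lying flat on the bench. Origin: middle of its length, on its underside; x runs along it to the blade, z up. Handle: from x = -100 to +45 mm, 18 mm wide, 14 mm thick. Blade: from +43 to +100 mm, 28 mm wide, 8 mm thick, round-ended, its underside flush with the handle's. It balances about 10 mm to the handle side of the origin.
- paddle_tip (a point): Point 2 mm inside the end of the paddle's blade, at x = +98 mm, half way through its thickness (4 mm).
- paddle_grip (a point): Good grip point on the paddle's handle: x = -20 mm, half way through its thickness (7 mm above the underside); grip across the 18 mm width.
- rest: Fixed dark steel rest: base plate 90 x 120 x 10 mm with two upright plates 74 mm apart along its y axis (8 mm thick, at y = -37 and +37 mm). Each has a notch open at the top, floor 60 mm above the bench and about 31 mm wide, sides sloping out to about 53 mm at the top, 82 mm above the bench. Origin: centre of the underside, z up. A paddle laid in both notches lies along y, either way round.
- rest_notch (a point): Point midway between the two notches of the rest, at the height of the notch floors (60 mm above the bench); same axes as the rest.
- chip_0: Grey chip, a blunt cone 26 mm wide at the base and 24 mm high, 12 g, one of eight lying in a ring about 42 mm from the middle of the bowl. Origin: centre of its base.
- chip_1: Light ceramic chip, a cylinder 22 mm in diameter and 20 mm high, 12 g, one of eight lying in a ring about 42 mm from the middle of the bowl. Origin: centre of its base.
- chip_2: Grey chip, a blunt cone 26 mm wide at the base and 24 mm high, 12 g, one of eight lying in a ring about 42 mm from the middle of the bowl. Origin: centre of its base.
- chip_3: Light ceramic chip, a cylinder 22 mm in diameter and 20 mm high, 12 g, one of eight lying in a ring about 42 mm from the middle of the bowl. Origin: centre of its base.
- chip_4: Grey chip, a blunt cone 26 mm wide at the base and 24 mm high, 12 g, one of eight lying in a ring about 42 mm from the middle of the bowl. Origin: centre of its base.
- chip_5: Light ceramic chip, a cylinder 22 mm in diameter and 20 mm high, 12 g, one of eight lying in a ring about 42 mm from the middle of the bowl. Origin: centre of its base.
- chip_6: Grey chip, a blunt cone 26 mm wide at the base and 24 mm high, 12 g, one of eight lying in a ring about 42 mm from the middle of the bowl. Origin: centre of its base.
- chip_7: Light ceramic chip, a cylinder 22 mm in diameter and 20 mm high, 12 g, one of eight lying in a ring about 42 mm from the middle of the bowl. Origin: centre of its base.
- tape: Bystander: roll of black tape, 62 mm across, 19 mm high, lying flat. Origin: centre of its underside.
- bottle: Bystander: squeeze bottle with a nozzle, 40 mm across, 112 mm high, standing. Origin: centre of its underside.
- pliers: Bystander: pliers with blue grips, 118 mm long, lying flat. Origin: centre of their underside.
Mind the look-alikes: they are no part of the job. Of the things shaped like the paddle, the wooden one is meant.

How it is judged:
By the outcome, as a careful person would: the job done as asked, in the order asked, and still so for the second after the job is handed in, with the robot touching nothing.
It also fails if it takes over 72 s, if anything falls off the work surface, if the arm or the gripper's body presses on something with over 40 N, if the wrist force passes 120 N, or if a joint passes its speed limit or range.

ROBOT

A 6-joint arm with a two-finger parallel gripper is mounted at the origin on a cart in front of the work surface, level with it; the furniture and walls round the work are solid. World frame = base frame: x ahead of the robot, y to its left, z up, the work surface at z = 0. Lengths are in m, angles in degrees, forces in N, time in s.
With the tool pointing down it reaches from about 0.35 to 0.875 m from the base axis. Payload 4.2 kg.
Tool frame: the origin (TCP) lies on the centre line of the jaws, within the pads' length; the fingertips stand r.tip_extent ahead of it and the grasp point (between the pads) lies 11 mm behind it (r.tip_extent is the distance from the TCP to the fingertips, in m); z points along the fingers, y is the line along which they close (so a half turn about z gives the same grasp; the last joint's range is limited). The gripper opens to 87 mm and grips with 3 to 60 N. Pads are 19 mm wide; open, the fingers measure 117 mm over their backs; the gripper's body (75 mm by 190 mm) begins 51 mm behind the grasp point.
Start: joints at [-59.152, 22.042, 0.453, 0, -68.411, -14.817], TCP at [0.173, -0.601, 0.231] pointing down, gripper open.
Joint ranges: [-179.83, 179.83], [-69.29, 118.12], [-61.27, 80.66], [-181.25, 117.63], [-171.15, -9.14], [-177.46, 177.46]. Speed limits (degrees/s): [159.86, 159.86, 180, 180, 180, 180].

INTERFACE

Orientations are given as a 3x3 rotation matrix whose columns are the frame's x, y, z axes.
In Python, from station import r gives the robot as it stands.
- The arm moves only by the shell command python3 -m jog 'ROWS'. ROWS is text: rows parted by semicolons, each of 5 numbers parted by spaces: the opening, from 0 (shut) to 1 (fully open), then the shift along the world's x, y, z in mm, then the turn about the world's z in degrees. In form: hand dx dy dz roll; .... A call has 1 to 5 rows; each row shifts and turns the commanded pose from where the row before left it; what a row does not reach is not made up. A row lasts 1/8 s, in which the tool goes at most 62.5 mm and 10.7 degrees, less where a joint would pass 70% of its speed; a pose out of reach is approached as far as the arm can. A call is refused whole if a number of a shift passes 62.5 or a number of a turn 10.7, either way. A call with a gripper value outside its range is refused whole. The fingers move at their own pace and stop on an object; the grip force is fixed at half the most. Time passes only in rows, so rows that do not move let the fingers close. It gives the time, the measured TCP pose, the force, the opening and the grip force at its end, in the units of the state.
- r.sense(): the state, without advancing time (a new reading comes with each control period).
- r.capture(name): name is "side" or "top"; returns a dict with "pixels" (400x640x3 uint8, red, green, blue), "fovy" (degrees; the focal length in pixels is half the picture's height over the tangent of half this angle, whatever the lens; pixels are square), "cx", "cy" (the principal point, pixels), "k1" (the pictures are not rectified: a ray, as slopes to the right and down, at radius r is drawn at 1 + k1 r^2 times it, then the intrinsics apply), "origin" and "orientation" of the camera in the world. Camera axes: x right, y down, z forward; pixel columns grow to the right and rows downward; lengths in m; the calibration is good to about 2 mm. A picture is of the moment at which its call begins. There is no depth.
- r.finish_job(): hands the job in; it is judged then, once.
The state is a dict: "time_s": time; "joints": joint angles; "joint_velocities": joint speeds; "effort": joint torques, N m; "tcp_pos": TCP position; "ee_rot": TCP orientation; "wrist_force": force on the tool from outside, world axes, zero at the start; "moment": the same for the moment, N m; "gripper_width": opening from 0.0 (shut) to 1.0 (fully open); "gripper_force": force on a finger pad.
Only numpy, scipy, OpenCV 4.12 (cv2) and the standard library are available. Lean on these libraries where they do the work, as an engineer would, in place of code of your own. Each camera call takes 0.05 s, during which the arm holds its last target. There are 200 camera calls.

## Working session

There is one attempt and no reset: what is moved stays moved. The work goes in short steps, Python scripts to look and compute and a shell command to move; the robot and the scene stay as the last step left them, time stands still between calls to the robot, and variables do not carry over. Pictures are saved under pics/ and viewed, at most 10 in all, crops included, and the job is handed in when it is done.

```bash
mkdir -p pics; cat > h.py <<'E'
from station import r
import numpy as np, cv2
def ray(c,u,v):
    f=200/np.tan(np.radians(c['fovy']/2))
    K=np.array([[f,0,c['cx']],[0,f,c['cy']],[0,0,1]])
    p=np.array([(u-c['cx'])/f,(v-c['cy'])/f]); q=p.copy()
    for _ in range(20): q=p/(1+c['k1']*(q@q))
    return np.array(c['orientation'])@np.array([q[0],q[1],1])
def onz(c,u,v,z):
    d=ray(c,u,v); o=np.array(c['origin']); return o+d*(z-o[2])/d[2]
def save(c,n,crop=None):
    im=c['pixels'][:,:,::-1]
    cv2.imwrite('pics/'+n,im)
E
python3 - <<'E'
from h import *
s=r.sense();print(s['tcp_pos'],np.round(s['ee_rot'],3),s['gripper_width'],r.tip_extent)
for n in('top','side'):
    c=r.capture(n);save(c,n+'0.png');print(n,c['origin'],np.round(c['orientation'],3).tolist(),c['fovy'],c['cx'],c['cy'],c['k1'])
E
```

```text
[ 0.17246975 -0.600128    0.22947123] [[-0.961 -0.276 -0.001]
 [-0.276  0.961  0.002]
 [ 0.     0.002 -1.   ]] 1.0032031518931317 0.008
top [ 0.2986473  -0.01006461  1.51805113] [[0.006, -0.982, 0.189], [-1.0, -0.006, 0.001], [-0.0, -0.189, -0.982]] 43.6066752036813 318.9248111178236 196.1299555608691 -0.13119891830065783
side [0.37443494 0.98975799 0.7088822 ] [[-0.983, -0.083, 0.161], [-0.18, 0.534, -0.826], [-0.018, -0.841, -0.54]] 45.6155732500463 323.06993702558736 200.00895106991882 -0.017741066042583516
```

View pics/top0.png

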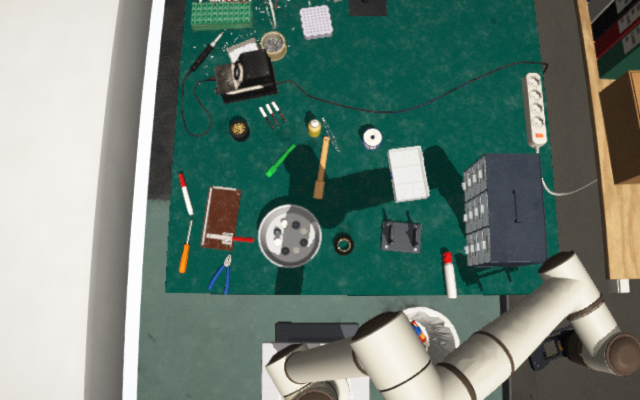

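View pics/side0.png

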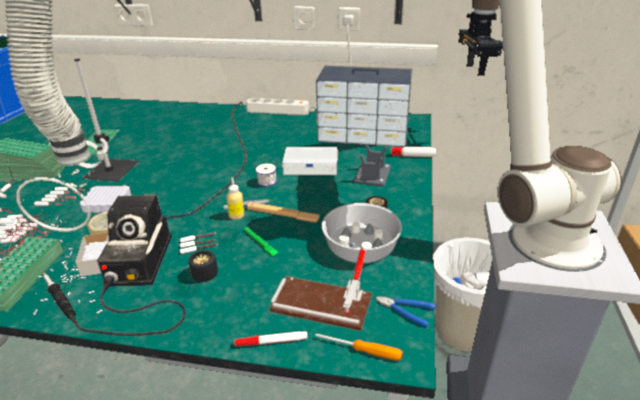

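The top view shows the bowl at about (290,236), the wooden paddle at (322,168), the rest at (401,236), tape at (344,244), and a green look-alike at (280,160). The side view agrees. The tool only points down, so I will pivot the paddle in the grip, using the fixed rest. First I need measurements.

```bash
python3 - <<'E'
from h import *
c=r.capture('top');im=c['pixels'];bgr=np.ascontiguousarray(im[:,:,::-1])
hsv=cv2.cvtColor(bgr,cv2.COLOR_BGR2HSV)
# paddle
m=np.zeros((400,640),np.uint8);roi=(slice(130,206),slice(305,340))
h=hsv[roi];m[roi]=((h[...,0]>5)&(h[...,0]<26)&(h[...,1]>80)&(h[...,2]>60))*255
n,l,st,ce=cv2.connectedComponentsWithStats(m);i=1+st[1:,4].argmax();print('paddle comp',st[i])
v,u=np.nonzero(l==i)
P=np.array([onz(c,a,b,.012)[:2] for a,b in zip(u,v)])
(cc,sz,an)=cv2.minAreaRect((P*1000).astype(np.float32));print('rect',cc,sz,an)
mu=P.mean(0);w,V=np.linalg.eigh(np.cov((P-mu).T));ax=V[:,1];t=(P-mu)@ax;s=(P-mu)@V[:,0]
print('axis',ax,'mean',mu)
for k in np.arange(t.min(),t.max(),.02):
    q=(t>=k)&(t<k+.02);print(round(k*1000),q.sum(),round(np.ptp(s[q])*1000),round(s[q].mean()*1000,1))
print('ends',mu+ax*t.min(),mu+ax*t.max())
big=cv2.resize(bgr[125:285,250:430],None,fx=4.4,fy=4.4*0.85,interpolation=cv2.INTER_CUBIC)
big=cv2.resize(bgr[125:275,250:430],None,fx=4,fy=4,interpolation=cv2.INTER_CUBIC)
cv2.imwrite('pics/topcrop.png',big)
# bowl rim via brightness vs green: non-green pixels
b=((hsv[...,1]<60)&(hsv[...,2]>60)).astype(np.uint8)*255
b[:,:250]=0;b[:,330:]=0;b[:195]=0;b[275:]=0
cs,_=cv2.findContours(b,cv2.RETR_EXTERNAL,cv2.CHAIN_APPROX_NONE)
k=max(cs,key=cv2.contourArea);hl=cv2.convexHull(k)
Q=np.array([onz(c,a,b_,.055)[:2]*1000 for a,b_ in hl[:,0]],np.float32)
print('bowl',cv2.minEnclosingCircle(Q),cv2.fitEllipse(Q))
s=r.capture('side');cv2.imwrite('pics/sidecrop.png',cv2.resize(np.ascontiguousarray(s['pixels'][130:280,230:430,::-1]),None,fx=4,fy=4,interpolation=cv2.INTER_CUBIC))
E
```

```text
paddle comp [313 136  17  63 454]
rect (682.1441040039062, -16.028156280517578) (28.791927337646484, 201.79603576660156) 82.48980712890625
axis [-0.99110906  0.13305195] mean [ 0.67219219 -0.01482661]
-111 38 20 -0.1
-91 38 19 0.1
-71 40 19 -0.1
-51 39 19 0.0
-31 40 19 -0.0
-11 38 19 0.4
9 39 19 0.1
29 57 29 -0.2
49 59 28 0.2
69 61 28 -0.1
89 5 12 -0.8
ends [ 0.78213392 -0.02958579] [ 0.58210923 -0.00273337]
bowl ((463.02197265625, 78.85617065429688), 95.49702453613281) ((462.9075622558594, 78.91484069824219), (188.1376190185547, 189.91123962402344), 127.9109115600586)
```

View pics/topcrop.png

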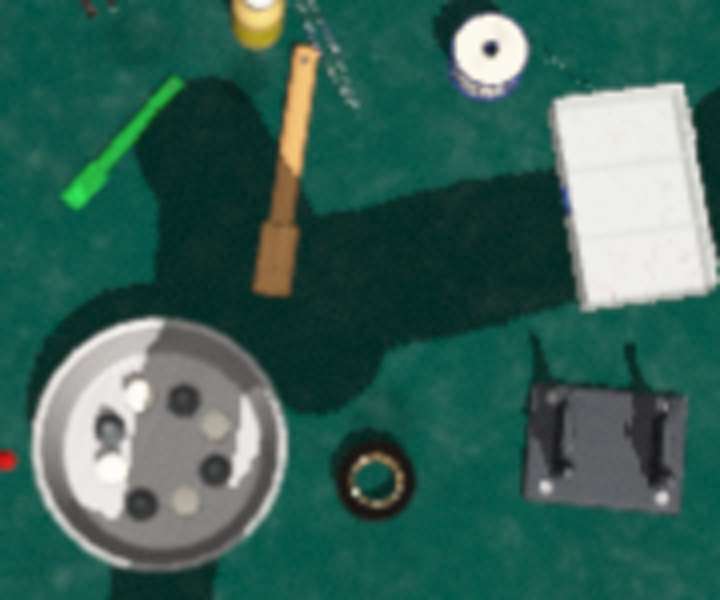

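View pics/sidecrop.png

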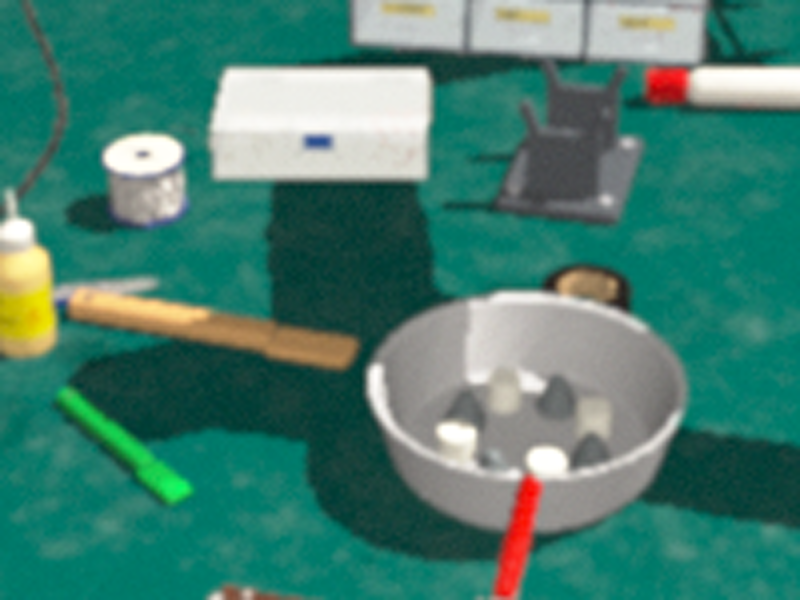

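The crops show the wooden paddle with its blade towards the robot. The rest's base-plate corners are near crop (535,385), (685,395), (680,512) and (527,500). The bottle, at crop (258,25), stands near the handle end.

```bash
python3 - <<'E'
from h import *
c=r.capture('top');s=r.capture('side')
T=lambda u,v:(250+u/4-.4,125+v/4-.4)
S=lambda u,v:(230+u/4-.4,130+v/4-.4)
C=np.array([onz(c,*T(*p),.01)[:2] for p in[(535,382),(687,395),(680,513),(526,502)]]);print('rest',C.round(3).tolist(),C.mean(0))
d=C[0]+C[3]-C[1]-C[2];print('y axis',np.degrees(np.arctan2(d[1],d[0])));d=C[0]+C[1]-C[3]-C[2];print('x axis',np.degrees(np.arctan2(d[1],d[0])))
for n,p,z in[('bottle cap',(258,3),.10),('bottle base front',(258,47),0),('tape',(376,480),.019),('box TL',(555,100),.04),('box BL',(585,308),.04),('green',(75,200),0)]:print(n,onz(c,*T(*p),z)[:2].round(3))
print('bottle side base',onz(s,*S(22,350),0)[:2].round(3))
def tri(p,q):
    a=ray(c,*p);b=ray(s,*q);oa=np.array(c['origin']);ob=np.array(s['origin'])
    k=np.linalg.lstsq(np.c_[a,-b],ob-oa,rcond=None)[0];return ((oa+k[0]*a+ob+k[1]*b)/2).round(3)
print('box near-left top',tri(T(585,300),S(430,70)),tri(T(553,100),S(212,130)))
print('drawer top corner',tri((488,155),(318,79)))
print('rest post prong tops',[onz(c,*T(*p),.082)[:2].round(3) for p in[(558,398),(562,475),(655,405),(658,482)]])
print([onz(s,*S(*p),.082)[:2].round(3) for p in[(527,104),(602,102),(549,62),(622,70)]])
E
```

```text
rest [[0.516, -0.205], [0.506, -0.322], [0.416, -0.314], [0.424, -0.197]] [ 0.46579005 -0.2591892 ]
y axis 85.65082068230747
x axis -5.0911269953927025
bottle cap [0.787 0.008]
bottle base front [0.784 0.009]
tape [ 0.44  -0.083]
box TL [ 0.731 -0.221]
box BL [ 0.568 -0.24 ]
green [0.659 0.151]
bottle side base [0.8   0.023]
box near-left top [ 0.566 -0.231  0.096] [ 0.731 -0.219  0.041]
drawer top corner [ 0.668 -0.472  0.213]
rest post prong tops [array([ 0.494, -0.212]), array([ 0.438, -0.214]), array([ 0.489, -0.283]), array([ 0.433, -0.284])]
[array([ 0.496, -0.216]), array([ 0.444, -0.226]), array([ 0.488, -0.285]), array([ 0.433, -0.279])]
```

```bash
python3 -m jog '1 0 0 50 0;1 0 0 50 0;1 30 30 0 -1.6;1 37 39 0 -1.6;1 37 39 0 -1.6' ; python3 -m jog '1 37 39 0 -1.6;1 37 39 0 -1.6;1 37 39 0 -1.6;1 37 39 0 -1.6;1 37 39 0 -1.6'; python3 -m jog '1 37 39 0 -1.6;1 37 39 0 -1.6;1 37 39 0 -1.6;1 37 39 0 -1.6;1 37 39 0 -1.6';python3 -c "
from h import *
s=r.sense();print(s['time_s'],s['tcp_pos'],s['joints'],np.degrees(np.arctan2(s['ee_rot'][1][0],s['ee_rot'][0][0])))"
```

```text
time_s: 0.92
tcp_pos: [0.2773, -0.4916, 0.3305]
ee_rot: [[-0.981, -0.193, 0.0], [-0.193, 0.981, -0.0], [-0.0, -0.0, -1.0]]
wrist_force: [0.2, -0.2, 0.7]
gripper_width: 0.998
gripper_force: 0.0
time_s: 1.55
tcp_pos: [0.4626, -0.2962, 0.3308]
ee_rot: [[-0.998, -0.056, 0.0], [-0.056, 0.998, -0.0], [-0.0, -0.0, -1.0]]
wrist_force: [1.3, -1.6, -0.8]
gripper_width: 1.002
gripper_force: 0.0
time_s: 2.17
tcp_pos: [0.6476, -0.1012, 0.3306]
ee_rot: [[-0.996, 0.084, 0.0], [0.084, 0.996, -0.0], [-0.0, -0.0, -1.0]]
wrist_force: [0.6, 0.4, 0.6]
gripper_width: 0.997
gripper_force: 0.0
2.175 [ 0.64759879 -0.10124325  0.33060519] [ 5.22618898e+00  2.26113309e+01  1.53905885e+01  2.07156857e-03
 -8.27720561e+01 -1.00042334e+02] 175.18411593894194
```

```bash
python3 -m jog '0.6 26 26 -45 -1;0.6 26 26 -45 -1;0.6 26 27 -45 -0.8;0.6 0 0 -55 0;0.6 0 0 -50 0' ; python3 -m jog '0.6 0 0 -40 0;0.6 0 0 -25 0;0.6 0 0 -15 0;0.6 0 0 0 0'; python3 - <<'E'
from h import *
a=[np.ascontiguousarray(r.capture(n)['pixels'][y:y+150,x:x+180,::-1]) for n,x,y in(('top',240,80),('side',180,130))]
cv2.imwrite('pics/g.png',cv2.resize(np.hstack(a),None,fx=2.2,fy=2.2,interpolation=cv2.INTER_CUBIC))
E
```

```text
time_s: 2.8
tcp_pos: [0.7244, -0.023, 0.088]
ee_rot: [[-0.991, 0.131, -0.001], [0.131, 0.991, -0.0], [0.001, -0.0, -1.0]]
wrist_force: [1.1, -0.1, -0.4]
gripper_width: 0.613
gripper_force: 0.0
time_s: 3.3
tcp_pos: [0.725, -0.0236, 0.0106]
ee_rot: [[-0.991, 0.131, 0.0], [0.131, 0.991, -0.0], [-0.0, -0.0, -1.0]]
wrist_force: [0.4, 0.2, 0.9]
gripper_width: 0.603
gripper_force: 0.0
```

View pics/g.png

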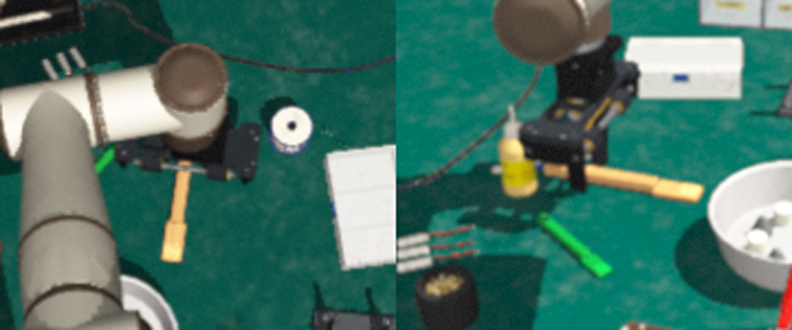

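The picture shows the fingers straddling the handle squarely, clear of the bottle. Next I close, lift, and carry the paddle to the rest's front prong.

```bash
python3 -m jog '0 0 0 0 0;0 0 0 0 0;0 0 0 0 0;0 0 0 0 0;0 0 0 0 0' ; python3 -m jog '0 0 0 50 0;0 0 0 50 0;0 0 0 50 0;0 -20 -12 0 0.5;0 -46 -28 0 0.5'; python3 -m jog '0 -46 -28 0 0.5;0 -46 -28 0 0.5;0 -46 -28 0 0.5;0 -46 -28 0 0.5;0 -46 -27 0 0'; python3 -m jog '0 -28 2 0 0;0 0 0 -20 0;0 0 0 -20 0;0 0 0 0 0'; python3 - <<'E'
from h import *
a=[np.ascontiguousarray(r.capture(n)['pixels'][y:y+150,x:x+180,::-1]) for n,x,y in(('top',320,200),('side',300,100))]
cv2.imwrite('pics/s1.png',cv2.resize(np.hstack(a),None,fx=2.2,fy=2.2,interpolation=cv2.INTER_CUBIC))
E
```

```text
time_s: 4.03
tcp_pos: [0.7246, -0.0233, 0.0106]
ee_rot: [[-0.991, 0.131, 0.0], [0.131, 0.991, 0.0], [-0.0, 0.0, -1.0]]
wrist_force: [0.3, 1.4, 0.7]
gripper_width: 0.205
gripper_force: 29.9
time_s: 4.65
tcp_pos: [0.6591, -0.0632, 0.1606]
ee_rot: [[-0.994, 0.113, 0.002], [0.113, 0.994, 0.0], [-0.002, 0.001, -1.0]]
wrist_force: [-0.5, -0.4, -0.5]
gripper_width: 0.203
gripper_force: 29.9
time_s: 5.28
tcp_pos: [0.4269, -0.2035, 0.1607]
ee_rot: [[-0.997, 0.079, 0.0], [0.079, 0.997, -0.0], [-0.0, -0.0, -1.0]]
wrist_force: [0.5, -0.5, -0.1]
gripper_width: 0.201
gripper_force: 29.9
time_s: 5.78
tcp_pos: [0.3994, -0.2006, 0.1196]
ee_rot: [[-0.997, 0.08, -0.003], [0.08, 0.997, 0.0], [0.003, 0.0, -1.0]]
wrist_force: [0.7, -0.3, -0.1]
gripper_width: 0.197
gripper_force: 29.9
```

View pics/s1.png

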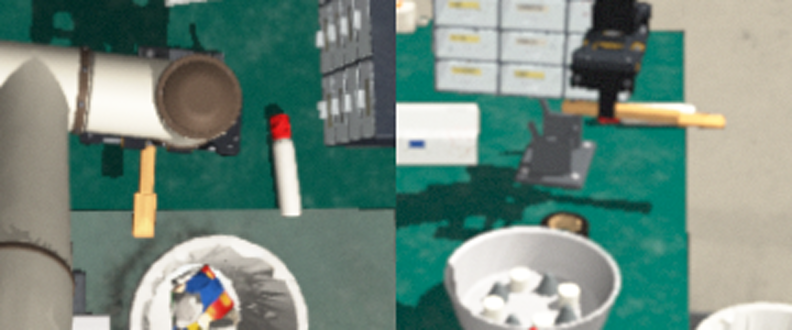

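The picture shows the paddle held level, with its tail reaching over the rest's front prong in the side view. I need to shift about 17 mm in -y and press the tail down on the prong.

```bash
python3 -m jog '0 1 -9 0 0;0 0 -8 0 0;0 0 0 -10 0;0 0 0 -10 0;0 0 0 -8 0' ; python3 -m jog '0 0 0 -5 0;0 0 0 -5 0;0 0 0 -5 0;0 0 0 0 0'; python3 - <<'E'
from h import *
a=[np.ascontiguousarray(r.capture(n)['pixels'][y:y+150,x:x+180,::-1]) for n,x,y in(('top',320,200),('side',300,100))]
cv2.imwrite('pics/s2.png',cv2.resize(np.hstack(a),None,fx=2.2,fy=2.2,interpolation=cv2.INTER_CUBIC))
E
```

```text
time_s: 6.5
tcp_pos: [0.4011, -0.2175, 0.0915]
ee_rot: [[-0.997, 0.08, -0.001], [0.08, 0.997, 0.0], [0.001, 0.0, -1.0]]
wrist_force: [-0.7, 0.8, 1.8]
gripper_width: 0.201
gripper_force: 29.9
time_s: 7.0
tcp_pos: [0.4012, -0.2174, 0.0773]
ee_rot: [[-0.997, 0.079, -0.001], [0.079, 0.997, 0.0], [0.001, 0.0, -1.0]]
wrist_force: [-2.2, 1.1, 2.4]
gripper_width: 0.204
gripper_force: 30.0
```

View pics/s2.png

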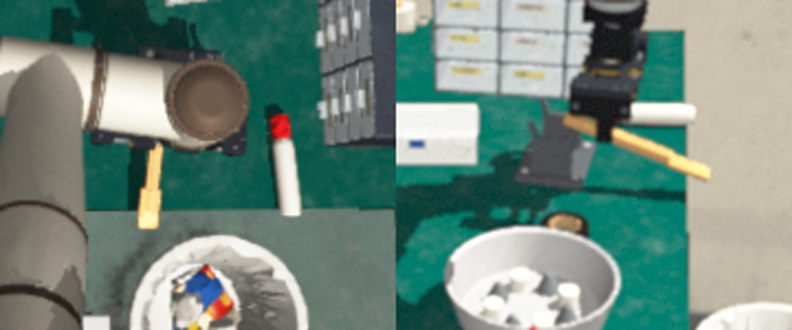

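The side view shows the paddle pivoted about 24° blade-down with very little force. I'll tilt it a little more, lift, then turn the blade towards -y and head for the left face of the rest.

```bash
python3 -m jog '0 0 0 -4 0;0 0 0 0 0;0 0 0 40 0;0 0 0 50 0;0 0 0 50 0' ; python3 -m jog '0 0 40 0 10;0 0 40 0 10;0 0 40 0 10;0 0 40 0 10;0 0 40 0 10'; python3 -m jog '0 20 0 0 10;0 20 0 0 10;0 20 0 0 10;0 5 0 0 10;0 0 0 0 0'; python3 - <<'E'
from h import *
a=[np.ascontiguousarray(r.capture(n)['pixels'][y:y+150,x:x+180,::-1]) for n,x,y in(('top',270,160),('side',270,50))]
cv2.imwrite('pics/s3.png',cv2.resize(np.hstack(a),None,fx=2.2,fy=2.2,interpolation=cv2.INTER_CUBIC))
s=r.sense();print(s['joints'])
E
```

```text
time_s: 7.72
tcp_pos: [0.4018, -0.2177, 0.2147]
ee_rot: [[-0.997, 0.08, 0.0], [0.08, 0.997, -0.0], [-0.0, -0.0, -1.0]]
wrist_force: [2.0, 0.2, -1.4]
gripper_width: 0.201
gripper_force: 30.0
time_s: 8.35
tcp_pos: [0.4018, -0.0163, 0.2134]
ee_rot: [[-0.698, -0.716, 0.001], [-0.716, 0.698, 0.0], [-0.001, -0.0, -1.0]]
wrist_force: [0.6, 1.2, -1.1]
gripper_width: 0.202
gripper_force: 30.0
time_s: 8.98
tcp_pos: [0.467, -0.0176, 0.2129]
ee_rot: [[-0.082, -0.997, -0.0], [-0.997, 0.082, -0.0], [0.0, 0.0, -1.0]]
wrist_force: [0.3, -0.2, -0.8]
gripper_width: 0.204
gripper_force: 30.0
[ 1.78395814e+01  7.36389059e+00 -2.23655211e+01 -1.14365888e-02
 -6.02946827e+01 -2.25777925e+01]
```

View pics/s3.png

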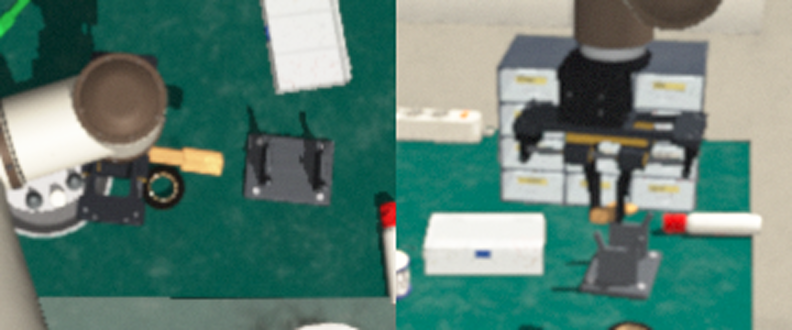

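The top view shows the blade now pointing along the rest's -y, in line with its left post. Next I press the tip on the post's outer face and swing the hand up over it.

```bash
python3 -m jog '0 6 -30 -49 0;0 7 -32 -49 0;0 0 -5 0 0;0 -1 -5 0 0;0 0 0 0 0' ; python3 -m jog '0 -1 -5 8 0;0 0 -5 9 0;0 -1 -6 7 0;0 0 -5 7 0;0 -1 -7 7 0'; python3 -m jog '0 0 -7 7 0;0 -1 -6 5 0;0 0 -6 4 0;0 -1 -9 6 0;0 0 -9 4 0'; python3 -m jog '0 0 0 30 0;0 0 30 20 0;0 0 0 0 0'; python3 - <<'E'
from h import *
a=[np.ascontiguousarray(r.capture(n)['pixels'][y:y+150,x:x+180,::-1]) for n,x,y in(('top',290,160),('side',270,50))]
cv2.imwrite('pics/s4.png',cv2.resize(np.hstack(a),None,fx=2.2,fy=2.2,interpolation=cv2.INTER_CUBIC))
E
```

```text
time_s: 9.7
tcp_pos: [0.4804, -0.0887, 0.1178]
ee_rot: [[-0.079, -0.997, 0.006], [-0.997, 0.079, 0.001], [-0.001, -0.006, -1.0]]
wrist_force: [0.0, 2.9, -1.2]
gripper_width: 0.202
gripper_force: 30.0
time_s: 10.32
tcp_pos: [0.4769, -0.1175, 0.1552]
ee_rot: [[-0.079, -0.997, 0.004], [-0.997, 0.079, 0.0], [-0.001, -0.004, -1.0]]
wrist_force: [1.2, 4.3, 1.5]
gripper_width: 0.202
gripper_force: 30.0
time_s: 10.95
tcp_pos: [0.4731, -0.1554, 0.1797]
ee_rot: [[-0.08, -0.997, -0.001], [-0.997, 0.08, -0.0], [0.0, 0.001, -1.0]]
wrist_force: [0.4, 2.6, 1.7]
gripper_width: 0.2
gripper_force: 30.0
time_s: 11.32
tcp_pos: [0.4735, -0.1249, 0.2307]
ee_rot: [[-0.078, -0.997, 0.001], [-0.997, 0.078, -0.001], [0.001, -0.001, -1.0]]
wrist_force: [0.0, -1.1, -0.5]
gripper_width: 0.2
gripper_force: 30.0
```

View pics/s4.png

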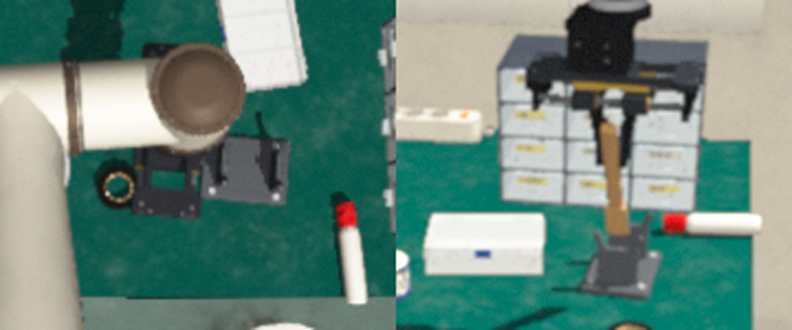

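The side view shows the paddle hanging steeply from the fingers, with its tip at about side pixel (372.7,156). I'll solve for its angle.

```bash
python3 - <<'E'
from h import *
s=r.capture('side');st=r.sense();t=np.array(st['tcp_pos']);hd=np.array(st['ee_rot'])[:,0]
g=t+[0,0,-.003];o=np.array(s['origin'])
for px in[(372.7,156),(372.7,154),(372.7,158),(369,156)]:
    d=ray(s,*px);d/=np.linalg.norm(d)
    best=min((np.linalg.norm(np.cross(g+.144*(np.cos(a)*hd-np.sin(a)*np.array([0,0,1]))-o,d)),np.degrees(a)) for a in np.radians(np.arange(20,100,.5)))
    print(px,best)
# tail pixel check: orange mask vertical extent
h=cv2.cvtColor(np.ascontiguousarray(s['pixels']),cv2.COLOR_RGB2HSV)
m=((h[...,0]>5)&(h[...,0]<26)&(h[...,1]>80)&(h[...,2]>60)).astype(np.uint8);m[:,:355]=0;m[:,385:]=0;m[:100]=0;m[170:]=0
v,u=np.nonzero(m);print(v.min(),v.max(),u[v==v.min()],u[v==v.max()])
b=np.array([.463,.079]);print(b-t[:2])
E
```

```text
(372.7, 156) (np.float64(0.005292600739042664), np.float64(63.0))
(372.7, 154) (np.float64(0.004149960059709443), np.float64(60.5))
(372.7, 158) (np.float64(0.006480919415649648), np.float64(66.0))
(369, 156) (np.float64(0.0047306749056287446), np.float64(64.0))
106 156 [363 364 365] [368 369 370 371 372 373 374 375]
[-0.00953118  0.20440132]
```

The blade is now at about 63°, with the tip 131 mm below the TCP and 65 mm ahead. I'll move over the bowl and lower it.

```bash
python3 -m jog '0 -1 40 0 0;0 -1 55 0 0;0 -1 55 0 0;0 -1 55 0 0;0 -1 45 0 0' ; python3 -m jog '0 0 19 -20 0;0 0 0 -25 0;0 0 0 -20 0;0 0 0 -19 0;0 0 0 0 0'
```

```text
time_s: 12.1
tcp_pos: [0.4681, 0.1261, 0.2285]
ee_rot: [[-0.08, -0.997, -0.002], [-0.997, 0.08, -0.002], [0.002, 0.002, -1.0]]
wrist_force: [-0.4, 0.1, -0.4]
gripper_width: 0.201
gripper_force: 30.0
time_s: 12.72
tcp_pos: [0.4673, 0.1427, 0.1433]
ee_rot: [[-0.081, -0.997, -0.005], [-0.997, 0.081, -0.004], [0.004, 0.005, -1.0]]
wrist_force: [-0.1, -0.3, -0.6]
gripper_width: 0.204
gripper_force: 30.0
```

```bash
python3 -m jog '0 3.6 1.2 0 0;0 2.5 3.3 0 0;0 0.6 4.7 0 0;0 -2 5.3 0 0;0 -4.7 4.5 0 0' | grep -v ee_rot; python3 -m jog '0 -7 2.7 0 0;0 -8.6 -0.2 0 0;0 -9 -3.6 0 0;0 -7.9 -7.3 0 0;0 -5.5 -10.6 0 0' | grep -v ee_rot
python3 -m jog '0 1.9 -11.7 0 0;0 5.4 -10.6 0 0;0 8.4 -8.4 0 0;0 10.6 -5.4 0 0;0 11.7 -1.9 0 0' | grep -v ee_rot
python3 -m jog '0 11.7 1.9 0 0;0 10.6 5.4 0 0;0 8.4 8.4 0 0;0 5.4 10.6 0 0;0 1.9 11.7 0 0' | grep -v ee_rot
python3 - <<'E'
from h import *
c=r.capture('side');s=c['pixels'];save(c,'mid.png')
b=cv2.cvtColor(np.ascontiguousarray(s),cv2.COLOR_RGB2HSV)
m=((b[...,0]>5)&(b[...,0]<26)&(b[...,1]>80)&(b[...,2]>60)).astype(np.uint8);m[:,:320]=0;m[:,402:]=0;m[:100]=0;m[265:]=0
v,u=np.nonzero(m);print('paddle px',v.min(),v.max(),u[v==v.min()].mean(),u[v==v.max()].mean())
k=((b[...,1]<60)&(b[...,2]>60)).astype(np.uint8);k[:,:300]=0;k[:,420:]=0;k[:195]=0;k[275:]=0
n,l,st,ce=cv2.connectedComponentsWithStats(k);print('bowl',st[1+st[1:,4].argmax()])
E
```

```text
time_s: 13.35
tcp_pos: [0.4684, 0.1638, 0.1457]
wrist_force: [-0.0, -1.0, 0.0]
gripper_width: 0.206
gripper_force: 30.0
time_s: 13.98
tcp_pos: [0.43, 0.1437, 0.1456]
wrist_force: [-0.2, 0.2, -1.3]
gripper_width: 0.199
gripper_force: 30.0
time_s: 14.6
tcp_pos: [0.4697, 0.1059, 0.1454]
wrist_force: [-0.4, -0.1, -0.5]
gripper_width: 0.206
gripper_force: 30.0
time_s: 15.22
tcp_pos: [0.5066, 0.1452, 0.1454]
wrist_force: [-0.4, -1.1, 0.0]
gripper_width: 0.2
gripper_force: 30.0
paddle px 103 264 320.0 359.0
bowl [ 321  202   81   62 3424]
```

```bash
A(){ grep -E 'tcp|wrist'; }
python3 -m jog '0 -1.9 11.7 0 0;0 -5.4 10.6 0 0;0 -8.4 8.4 0 0;0 -10.6 5.4 0 0;0 -11.7 1.9 0 0' |A; python3 -m jog '0 -11.7 -1.9 0 0;0 -10.6 -5.4 0 0;0 -8.4 -8.4 0 0;0 -5.4 -10.6 0 0;0 -1.9 -11.7 0 0' |A
for i in 1 2; do
python3 -m jog '0 1.9 -11.7 0 0;0 5.4 -10.6 0 0;0 8.4 -8.4 0 0;0 10.6 -5.4 0 0;0 11.7 -1.9 0 0' |A
python3 -m jog '0 11.7 1.9 0 0;0 10.6 5.4 0 0;0 8.4 8.4 0 0;0 5.4 10.6 0 0;0 1.9 11.7 0 0' |A
python3 -m jog '0 -1.9 11.7 0 0;0 -5.4 10.6 0 0;0 -8.4 8.4 0 0;0 -10.6 5.4 0 0;0 -11.7 1.9 0 0' |A; python3 -m jog '0 -11.7 -1.9 0 0;0 -10.6 -5.4 0 0;0 -8.4 -8.4 0 0;0 -5.4 -10.6 0 0;0 -1.9 -11.7 0 0' |A
done
python3 - <<'E'
from h import *
c=r.capture('side');cv2.imwrite('pics/stir.png',cv2.resize(np.hstack([np.ascontiguousarray(cv2.imread('pics/side0.png')[190:280,300:420]),np.ascontiguousarray(c['pixels'][100:280,290:430,::-1])[90:,:120],np.ascontiguousarray(c['pixels'][100:190,290:410,::-1])]),None,fx=2.2,fy=2.2,interpolation=cv2.INTER_CUBIC))
E
```

```text
tcp_pos: [0.4677, 0.1826, 0.1457]
wrist_force: [0.9, 0.9, -1.1]
tcp_pos: [0.4303, 0.1434, 0.1456]
wrist_force: [-0.0, 0.2, -1.4]
tcp_pos: [0.4697, 0.106, 0.1455]
wrist_force: [0.4, 0.7, -0.4]
tcp_pos: [0.5068, 0.1453, 0.1455]
wrist_force: [-0.3, 0.7, -1.0]
tcp_pos: [0.4678, 0.1827, 0.1457]
wrist_force: [-0.2, 0.3, 0.3]
tcp_pos: [0.4303, 0.1434, 0.1456]
wrist_force: [0.6, 0.3, 0.4]
tcp_pos: [0.4697, 0.106, 0.1455]
wrist_force: [-0.1, 0.3, -1.3]
tcp_pos: [0.5068, 0.1453, 0.1455]
wrist_force: [-0.4, -0.4, -0.9]
tcp_pos: [0.4679, 0.1828, 0.1457]
wrist_force: [0.2, -0.1, -0.3]
tcp_pos: [0.4304, 0.1434, 0.1457]
wrist_force: [0.8, -0.2, -0.3]
```

View pics/stir.png

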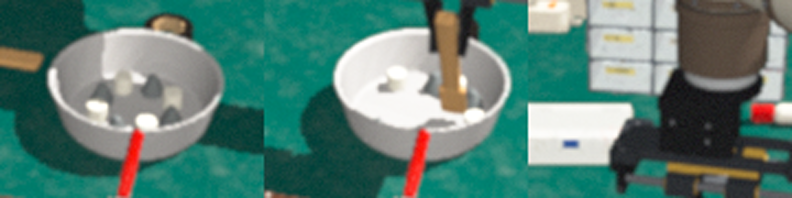

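The crops compare the chips before (left) and after (middle). They are well shifted and all inside the bowl, with the blade among them and the bowl unmoved. I'll add a last quarter turn, return to centre, lift out, carry the paddle to clear bench, and roll it down flat.

```bash
A(){ grep -E 'time|tcp|wrist'; }
python3 -m jog '0 1.9 -11.7 0 0;0 5.4 -10.6 0 0;0 8.4 -8.4 0 0;0 10.6 -5.4 0 0;0 11.7 -1.9 0 0' |A
python3 -m jog '0 0 6 0 0;0 0 0 20 0;0 0 0 30 0;0 0 0 40 0;0 0 0 30 0'|A
python3 -m jog '0 30 -32 0 0;0 37 -42 0 0;0 37 -42 0 0;0 30 -35 0 0;0 10 -16 -40 0'|A
python3 -m jog '0 0 0 -40 0;0 0 0 -30 0;0 0 0 -10 0;0 0 0 0 0'|A
```

```text
time_s: 22.2
tcp_pos: [0.4696, 0.106, 0.1455]
wrist_force: [1.0, -0.4, 0.0]
time_s: 22.82
tcp_pos: [0.4687, 0.113, 0.2672]
wrist_force: [-0.6, -0.3, 0.2]
time_s: 23.45
tcp_pos: [0.6162, -0.0559, 0.2275]
wrist_force: [-0.3, 0.2, -0.4]
time_s: 23.95
tcp_pos: [0.6128, -0.0543, 0.1455]
wrist_force: [0.3, 0.3, 0.3]
```

```bash
A(){ grep -E 'time|tcp|wrist'; }
python3 -m jog '0 0 0 -11 0;0 1 14 -9 0;0 1 14 -8 0;0 1 10 -8 0;0 1 9 -9 0' |A
python3 -m jog '0 1 8 -10 0;0 0 7 -10 0;0 1 6 -11 0;0 0 6 -11 0;0 0 4 -12 0'|A
python3 -m jog '0 1 4 -12 0;0 0 2 -12 0;0 0 1 -8 0;0 0 0 -4 0;0 0 0 0 0'|A
python3 - <<'E'
from h import *
for n,z in(('top',.012),('side',.008)):
    c=r.capture(n);b=cv2.cvtColor(np.ascontiguousarray(c['pixels']),cv2.COLOR_RGB2HSV)
    m=((b[...,0]>5)&(b[...,0]<26)&(b[...,1]>80)&(b[...,2]>60)).astype(np.uint8)
    k,l,st,ce=cv2.connectedComponentsWithStats(m)
    for i in range(1,k):
        if st[i,4]<40: continue
        v,u=np.nonzero(l==i);P=np.array([onz(c,x,y,z)[:2] for x,y in zip(u,v)])
        if .5<P[:,0].mean()<.75 and abs(P[:,1].mean())<.2: print(n,st[i],(P.min(0)*1000).round(),(P.max(0)*1000).round(),cv2.minAreaRect((P*1000).astype(np.float32)))
E
```

```text
time_s: 24.58
tcp_pos: [0.6176, -0.0059, 0.101]
wrist_force: [0.5, 3.4, 6.5]
time_s: 25.2
tcp_pos: [0.6185, 0.0235, 0.0455]
wrist_force: [0.9, 0.8, 1.9]
time_s: 25.82
tcp_pos: [0.6195, 0.0302, 0.0105]
wrist_force: [0.0, -0.4, 0.2]
top [288 141  32  32 679] [665.  -7.] [765.  90.] ((716.376220703125, 39.895896911621094), (98.03567504882812, 97.91512298583984), 18.866132736206055)
top [317 185  35  11 277] [ 593. -107.] [624.  -2.] ((611.0455322265625, -54.27042770385742), (106.21417999267578, 29.751420974731445), 85.48665618896484)
side [310 187  11   7  49] [ 600. -145.] [ 632. -116.] ((615.5579223632812, -131.48867797851562), (24.021160125732422, 35.24037170410156), 76.231689453125)
side [282 193  33  14 143] [ 609. -100.] [704. -39.] ((658.7626953125, -67.94058227539062), (57.613033294677734, 95.89479064941406), 85.21949005126953)
side [291 213  15  27 197] [609. -12.] [634. 101.] ((620.0562133789062, 44.784332275390625), (112.46837615966797, 23.34558868408203), 86.60062408447266)
```

The paddle is flat, heading about 265.5° and centred near y=-0.012. I'll regrip it near the middle.

```bash
A(){ grep -E 'time|tcp|wrist|grip'; }
python3 -m jog '0.45 0 0 0 0;0.45 0 0 0 0;0.45 0 0 0 0;0.45 0 0 30 0;0.45 -1.5 -19 0 0' |A
python3 -m jog '0.45 -1.5 -19 0 0;0.45 0 0 -15 0;0.45 0 0 -15 0;0.45 0 0 0 0;0 0 0 0 0'|A
python3 -m jog '0 0 0 0 0;0 0 0 0 0;0 0 0 0 0;0 0 0 0 0;0 0 0 30 0'|A
python3 -m jog '0 0 0 50 0;0 0 0 50 0;0 0 0 0 0'|A
python3 - <<'E'
from h import *
t=np.array(r.sense()['tcp_pos']);print(r.sense()['ee_rot'][0],r.sense()['ee_rot'][1])
for n in('top','side'):
    c=r.capture(n);save(c,n+'lift.png');b=cv2.cvtColor(np.ascontiguousarray(c['pixels']),cv2.COLOR_RGB2HSV)
    m=((b[...,0]>5)&(b[...,0]<26)&(b[...,1]>80)&(b[...,2]>60)).astype(np.uint8)
    k,l,st,ce=cv2.connectedComponentsWithStats(m)
    for i in range(1,k):
        if st[i,4]<40: continue
        v,u=np.nonzero(l==i);P=np.array([onz(c,x,y,t[2]-.003)[:2] for x,y in zip(u,v)])
        if np.linalg.norm(P.mean(0)-t[:2])<.13: print(n,st[i],(P.min(0)*1000).round(),(P.max(0)*1000).round())
E
```

```text
time_s: 26.55
tcp_pos: [0.6202, 0.0122, 0.0429]
wrist_force: [1.0, -0.2, -0.8]
gripper_width: 0.449
gripper_force: 0.0
time_s: 27.18
tcp_pos: [0.616, -0.0075, 0.0092]
wrist_force: [0.0, 0.9, -0.2]
gripper_width: 0.4
gripper_force: 0.0
time_s: 27.8
tcp_pos: [0.6145, -0.008, 0.0384]
wrist_force: [0.6, 1.3, 0.4]
gripper_width: 0.203
gripper_force: 30.0
time_s: 28.18
tcp_pos: [0.6196, -0.0073, 0.1459]
wrist_force: [-0.8, 0.4, -1.9]
gripper_width: 0.202
gripper_force: 30.0
[-0.07888443 -0.99682525  0.01080151] [-0.99688074  0.07890627  0.00161076]
top [301 121  37  38 855] [674. -59.] [785.  44.]
top [284 172  23   7 110] [616.  29.] [633.  91.]
top [331 174  24  11 222] [ 599. -107.] [628. -42.]
side [310 145   9  20  70] [ 595. -142.] [615. -35.]
side [288 161  19  32 254] [606. -49.] [634. 103.]
```

The lifted paddle is level, spanning y -107 to 91 mm, so it is gripped at its middle. Now to the rest.

```bash
A(){ grep -E 'time|tcp|wrist|grip'; }
python3 -m jog '0 -15 -26 0 0;0 -25 -42 0 0;0 -25 -42 0 0;0 -25 -42 0 0;0 -25 -42 0 0' |A
python3 -m jog '0 -25 -42 0 0;0 -10 -16 0 0;0 0 0 0 0;0 0 0 0 0'|A
python3 - <<'E'
from h import *
t=np.array(r.sense()['tcp_pos']);print(r.sense()['ee_rot'][0])
for n in('top','side'):
    c=r.capture(n);save(c,n+'rest.png');b=cv2.cvtColor(np.ascontiguousarray(c['pixels']),cv2.COLOR_RGB2HSV)
    m=((b[...,0]>5)&(b[...,0]<26)&(b[...,1]>80)&(b[...,2]>60)).astype(np.uint8)
    k,l,st,ce=cv2.connectedComponentsWithStats(m)
    for i in range(1,k):
        if st[i,4]<30: continue
        v,u=np.nonzero(l==i);P=np.array([onz(c,x,y,t[2]-.0)[:2] for x,y in zip(u,v)])
        if np.linalg.norm(P.mean(0)-t[:2])<.13: print(n,st[i],(P.min(0)*1000).round(),(P.max(0)*1000).round())
E
```

```text
time_s: 28.9
tcp_pos: [0.4987, -0.2034, 0.1389]
wrist_force: [-0.3, -0.1, -0.6]
gripper_width: 0.202
gripper_force: 30.0
time_s: 29.4
tcp_pos: [0.4667, -0.2592, 0.1401]
wrist_force: [0.3, 1.1, -0.8]
gripper_width: 0.205
gripper_force: 30.0
[-7.92075056e-02 -9.96857922e-01 -6.74662640e-04]
top [420 193  37  37 872] [ 473. -395.] [ 575. -292.]
top [377 225  26   9 177] [ 461. -240.] [ 483. -170.]
top [428 232  17   8  70] [ 445. -358.] [ 464. -312.]
side [365 119  14  31 197] [ 456. -347.] [ 483. -143.]
```

```bash
A(){ grep -E 'time|tcp|wrist|grip'; }
python3 -m jog '0 0 0 -20 0;0 0 0 -20 0;0 0 0 -12 0;0 0 0 -8 0;0 0 0 0 0' |A
python3 -m jog '0 0 0 -4 0;0 0 0 -4 0;0 0 0 -2 0;0 0 0 0 0;0 0 0 0 0'|A
```

```text
time_s: 30.12
tcp_pos: [0.4667, -0.2595, 0.0802]
wrist_force: [0.0, 0.9, -0.6]
gripper_width: 0.203
gripper_force: 30.0
time_s: 30.75
tcp_pos: [0.4667, -0.2597, 0.0707]
wrist_force: [-0.5, 0.7, -1.2]
gripper_width: 0.2
gripper_force: 30.0
```

```bash
A(){ grep -E 'time|tcp|wrist|grip'; }
python3 -m jog '0 0 0 -1 0;0 0 0 -0.5 0;0 0 0 0 0;0 0 0 0 0' |A
python3 -m jog '0.4 0 0 0 0;0.4 0 0 0 0;0.5 0 0 0 0;0.5 0 0 0 0;0.5 0 0 15 0'|A
python3 -m jog '0.5 0 0 40 0;0.5 0 0 50 0;0.5 0 0 50 0;0.5 0 40 20 0;0.5 0 50 0 0'|A
python3 -m jog '0.5 0 60 0 0;0.5 0 60 0 0;0.5 0 60 0 0;0.5 0 0 0 0;0.5 0 0 0 0'|A
python3 - <<'E'
from h import *
for n in('top','side'):
    c=r.capture(n);save(c,n+'end.png');b=cv2.cvtColor(np.ascontiguousarray(c['pixels']),cv2.COLOR_RGB2HSV)
    m=((b[...,0]>5)&(b[...,0]<26)&(b[...,1]>70)&(b[...,2]>60)).astype(np.uint8)
    k,l,st,ce=cv2.connectedComponentsWithStats(m)
    for i in range(1,k):
        if st[i,4]<30: continue
        v,u=np.nonzero(l==i);P=np.array([onz(c,x,y,.072)[:2] for x,y in zip(u,v)])
        if np.linalg.norm(P.mean(0)-[.466,-.259])<.13: print(n,st[i],(P.min(0)*1000).round(),(P.max(0)*1000).round(),cv2.minAreaRect((P*1000).astype(np.float32)))
    if n=='top':
        q=((b[...,1]<60)&(b[...,2]>60)).astype(np.uint8)*255;q[:,:250]=0;q[:,330:]=0;q[:195]=0;q[275:]=0
        cs,_=cv2.findContours(q,cv2.RETR_EXTERNAL,cv2.CHAIN_APPROX_NONE);hl=cv2.convexHull(max(cs,key=cv2.contourArea))
        print('bowl',cv2.minEnclosingCircle(np.array([onz(c,*p,.055)[:2]*1000 for p in hl[:,0]],np.float32)))
E
```

```text
time_s: 31.25
tcp_pos: [0.4668, -0.2597, 0.0702]
wrist_force: [-1.9, 1.1, 6.0]
gripper_width: 0.206
gripper_force: 30.0
time_s: 31.88
tcp_pos: [0.4657, -0.2595, 0.0835]
wrist_force: [0.1, -0.5, -0.5]
gripper_width: 0.496
gripper_force: 0.0
time_s: 32.5
tcp_pos: [0.4677, -0.1694, 0.2474]
wrist_force: [0.2, -0.7, -1.0]
gripper_width: 0.501
gripper_force: 0.0
time_s: 33.12
tcp_pos: [0.4665, 0.0104, 0.2448]
wrist_force: [-0.2, -0.9, 0.3]
gripper_width: 0.502
gripper_force: 0.0
top [372 229  67  14 535] [ 443. -357.] [ 481. -163.] ((465.22662353515625, -260.0091552734375), (195.43310546875, 28.857290267944336), 85.29885864257812)
bowl ((447.4809265136719, 80.78607177734375), 148.1633758544922)
side [364 140  19  33 278] [ 445. -346.] [ 484. -140.] ((466.8753967285156, -242.98411560058594), (206.75718688964844, 29.04844856262207), 83.75499725341797)
```

```bash
python3 - <<'E'
from h import *
a=cv2.imread('pics/side0.png');e=cv2.imread('pics/sideend.png')
def bowl(i):
    b=cv2.cvtColor(i,cv2.COLOR_BGR2HSV);k=((b[...,1]<60)&(b[...,2]>60)).astype(np.uint8);k[:,:300]=0;k[:,420:]=0;k[:195]=0;k[275:]=0
    n,l,st,ce=cv2.connectedComponentsWithStats(k);return l==1+st[1:,4].argmax(),st[1+st[1:,4].argmax()],[x for x in st[1:].tolist() if x[4]>5]
for i in(a,e): print(bowl(i)[1:])
E
python3 -c "from station import r;print(r.finish_job())"
```

```text
(array([ 321,  202,   81,   62, 3732], dtype=int32), [[321, 202, 81, 62, 3732]])
(array([ 321,  202,   81,   62, 3734], dtype=int32), [[321, 202, 81, 62, 3734]])
the job is handed in; nothing more can be done
None
```

The job is handed in at about 33 s: I stirred about 3.75 turns, the chips looked well shifted and inside the bowl after 3.5 of them, the bowl did not move, and the wooden paddle lies about centred in both notches (levelness inferred from contact height and measured length), released.

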